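# Replace the cracked drive collar of a jar turntable

## Robot

A 6-joint arm with a two-finger parallel gripper is mounted at the origin on a cart in front of the work surface, level with it; the furniture and walls round the work are solid. World frame = base frame: x ahead of the robot, y to its left, z up, the work surface at z = 0. Lengths are in mm, angles in rad, forces in N, time in s.
With the tool pointing down it reaches from about 350 to 775 mm from the base axis. Payload 7.3 kg.
Tool frame: the origin (TCP) lies midway between the tips of the shut fingers; the grasp point (between the pads) lies 19 mm behind it (manip.grip_point_offset is the distance from the TCP to the grasp point, in mm); z points along the fingers, x is the direction in which the jaws open and shut, and the axes are right-handed (so a half turn about z gives the same grasp; the last joint's range is limited). The gripper opens to 92 mm and grips with 3 to 60 N. Pads are 19 mm wide; open, the fingers measure 130 mm over their backs; the gripper's body (75 mm by 190 mm) begins 47 mm behind the grasp point.
Start: joints at [-1.28, 0.342, 1.524, -0, 1.275, -0.146], TCP at [222.121, -475.718, 226.741] pointing down, gripper open.
Joint ranges: [-2.53, 2.53], [-0.77, 2.02], [0.04, 2.7], [-1, 4.14], [0.28, 2.66], [-3.11, 3.11]. Speed limits (rad/s): [2.57, 2.57, 3.14, 3.14, 3.14, 3.14].

## Interface

Orientations are given as a unit quaternion [w, x, y, z].
In Python, from rig import manip gives the robot as it stands.
- The arm moves only by the shell command python3 -m handwheel 'ROWS' [FORCE]. ROWS is JSON, a list of rows, each a list of 7 numbers: the turn, a rotation vector about the tool's x, y, z in units of 6 degrees (1.0 is 6 degrees), then the shift along the tool's x, y, z in mm, then the closure, from 0 (fully open) to 1 (shut). A call has 1 to 20 rows; each row shifts and turns the commanded pose from where the row before left it, along the tool's axes as they then stand; what a row does not reach is not made up. A row lasts 1/8 s, in which the tool goes at most 62.5 mm and 10.7 degrees, less where a joint would pass 70% of its speed; a pose out of reach is approached as far as the arm can. A call with a gripper value outside its range is refused whole. The fingers move at their own pace and stop on an object; FORCE is the grip in N (left out, the last holds). Time passes only in rows, so rows that do not move let the fingers close. It gives the time, the measured TCP pose, the force and the opening at its end, in the units of the state.
- manip.get_state(): the state, without advancing time (a new reading comes with each control period).
- manip.snapshot(name): name is "side" or "top" or "wrist"; returns a dict with "color" (420x560x3 uint8, red, green, blue), "mtx" (3x3 intrinsics, pixels), "k1" (the pictures are not rectified: a ray, as slopes to the right and down, at radius r is drawn at 1 + k1 r^2 times it, then the intrinsics apply), "rvec" (rotation vector, rad) and "tvec" (3), from world to camera coordinates, as OpenCV has them; the wrist camera has in their place "mount" (4x4, takes a point from camera to tool coordinates, whose origin is the TCP and whose axes are the tool frame's). Camera axes: x right, y down, z forward; pixel columns grow to the right and rows downward; lengths in mm; the calibration is good to about 2 mm. A picture is of the moment at which its call begins: read the wrist's pose just before it. There is no depth.
- manip.close_job(): hands the job in, once; it reports no verdict.
The state is a dict: "time": time; "q": joint angles; "qvel": joint speeds; "joint_torque": joint torques, N m; "position": TCP position; "tool_rot": TCP orientation; "force": force on the tool from outside, world axes, zero at the start; "torque": the same for the moment, N m; "gripper_width": finger opening in mm.
Only numpy, scipy, OpenCV 4.12 (cv2) and the standard library are available. Lean on these libraries where they do the work, as an engineer would, in place of code of your own. Each camera call takes 0.05 s, during which the arm holds its last target. There are 200 camera calls.

## Task

The drive collar on the turntable drive's upright spindle has cracked: lift it off and drop it into the enamel scrap bowl. Then, with the new collar still lying aside, grip the bare spindle across its flat and turn it until the flat faces the drive's front, the side with the control panel; after that lower the new collar onto the spindle with its set screw over the flat, all the way down on the shoulder. Finish while still gripping the new collar and pressing it firmly down, with your fingers clear of its screw, so that I can tighten it from the front; leave the bowl and the other things standing where they are.

Things in the scene. Friction and masses are not known exactly. Their poses are not given: they have to be found in the camera images.
- drive: turntable drive: grey low box on rubber feet, 195 mm deep (x), 150 mm wide (y), flat top 62 mm above the worktop, fixed. Origin on the spindle axis at worktop height; its own -x axis points to its front, where a sloping black control panel with a knob and a switch is; z up. Nothing on it but the spindle stands above 70 mm.
- shoulder (a point): centre of the spindle's shoulder, a round flange (34 mm diameter) on top of the drive, 76 mm above the worktop, on which a collar sits; a round boss 48 mm across lies 6 mm below. The shaft stands 44 mm above this point.
- spindle_flat: the flat of the spindle. The spindle is an upright steel shaft of 20 mm diameter and 44 mm length above its shoulder, end tapered over 3 mm, with one flat cut along its whole length 6 mm from the axis, so that it is 16 mm thick across the flat and 20 mm elsewhere. Origin in the middle of the flat, 22 mm above the shoulder and 6 mm from the axis; its x axis points straight out of the flat, z up. It turns with the spindle.
- spindle (a joint): angle of the spindle, rad: 0 when the flat faces the drive's front, positive anticlockwise seen from above; it is stiff (about 0.1 N m of friction) and stays where it is left. It starts between 0.6 and 1.5. The stops are at -3.14 and 3.14.
- old_collar_centre (a point): centre of the cracked collar, which starts loose on the spindle, standing on its shoulder: plain steel ring, 40 mm outside, 22.5 mm bore, 30 mm high, about 150 g, with a dark crack and an empty screw hole in its wall. Nothing holds it: it lifts straight off. z along its bore, up.
- new_collar_centre (a point): centre of the new collar, lying bore upright on the worktop at the left of the drive: steel ring, 40 mm outside, 22.5 mm bore, 30 mm high, about 160 g. Its -x axis points to its set screw, z along the bore, up. This point is 15 mm above its lower face. A fine dark line is scribed across its top face over the screw.
- set_screw: the set screw in the new collar's wall, at half its height: dark screw of 8 mm diameter, standing 0.6 mm out of the wall; its 5 mm tip reaches 4 mm into the bore, to 7.25 mm from the bore axis, so the collar passes the flat only when the screw is within about 20 degrees of the flat's middle; otherwise it stops on the spindle's end with 31 mm still to go. Origin at the outer end of the screw, 20.6 mm from the bore axis; its -x axis points outward.
- bowl_mouth (a point): middle of the mouth of the scrap bowl, an open dark enamelled bowl with a lug, 200 mm across and 76 mm high, standing at the right of the drive. This point is 74 mm above its foot; the floor inside is 114 mm across and about 4 mm thick.
- turntable: aluminium turntable plate of 150 mm diameter, lying behind the drive; origin at the centre of its underside. Leave it alone.
- hex_key: dark L-shaped hexagon key, 80 x 30 mm and 5 mm thick, lying behind the new collar; origin on the worktop near its middle. Leave it alone.
- jar: white ointment jar with lid, 62 mm diameter, 58 mm high, behind the new collar; origin at the centre of its underside. Leave it alone.

How it is judged (in metres and radians):
On the way, in this order (a step that is already met when the one before it is completed fails the run):
1. the cracked collar lies in the scrap bowl, let go (horizontal distance between old_collar_centre and bowl_mouth below 0.08 m and height (world z) of old_collar_centre below 0.06 m and contact force between old_collar and the fingers below 0.1 N), for 0.2 s.
2. the bare spindle, gripped with a finger on its flat, has its flat facing the front, the new collar still aside (value of joint spindle between -0.2 and 0.2 rad and contact force between spindle_flat and the fingers above 1 N and horizontal distance between new_collar_centre and shoulder above 0.06 m), for 0.2 s.
At the end, for the whole second after the job is handed in: new collar on the shoulder (4 mm sideways, 3 mm high), its screw within 7 mm of the flat's middle, flat to the front within 0.25 rad; fingers grip the collar (over 2 N) off its screw and press it on the drive with over 3 N; cracked collar in the bowl (horizontal distance between new_collar_centre and shoulder below 0.004 m and z of new_collar_centre in the frame of shoulder below 0.018 m and y of set_screw in the frame of spindle_flat between -0.007 and 0.007 m and x of set_screw in the frame of spindle_flat above 0 m and value of joint spindle between -0.25 and 0.25 rad and contact force between the fingers and new_collar above 2 N and contact force between the fingers and set_screw below 0.5 N and contact force between new_collar and drive above 3 N and horizontal distance between old_collar_centre and bowl_mouth below 0.08 m and height (world z) of old_collar_centre below 0.06 m); the arm keeps its last pose, push and grip.
It fails at once if the scrap bowl is pushed by more than 4 cm (distance of bowl_mouth from where it was at the start of the episode above 0.04 m).
It fails at once if the turntable plate is pushed by more than 3 cm (distance of turntable from where it was at the start of the episode above 0.03 m).
It fails at once if the hexagon key is pushed by more than 3 cm (distance of hex_key from where it was at the start of the episode above 0.03 m).
It fails at once if the ointment jar is pushed by more than 3 cm (distance of jar from where it was at the start of the episode above 0.03 m).
It also fails if it takes over 67 s, if anything falls off the work surface, if the arm or the gripper's body presses on something with over 40 N, if the wrist force passes 120 N, or if a joint passes its speed limit or range.

## Working session

There is one attempt and no reset: what is moved stays moved. The work goes in short steps, Python scripts to look and compute and a shell command to move; the robot and the scene stay as the last step left them, time stands still between calls to the robot, and variables do not carry over. Pictures are saved under pics/ and viewed, about 8 in all and at most 12, crops included, and the job is handed in when it is done.

```bash
mkdir -p pics; ls; cat > h.py <<'E'
import numpy as np, cv2, json
from rig import manip
from scipy.spatial.transform import Rotation as R
def save(name, fn):
    st=manip.get_state(); s=manip.snapshot(name)
    cv2.imwrite(f'pics/{fn}.png', s['color'][:,:,::-1])
    d={k:np.asarray(s[k]).tolist() for k in ('mtx','k1','rvec','tvec','mount') if k in s}
    d['pos']=list(st['position']); d['rot']=list(st['tool_rot'])
    json.dump(d,open(f'pics/{fn}.json','w')); return s
def cam(fn):
    d=json.load(open(f'pics/{fn}.json'))
    K=np.array(d['mtx']); k1=float(d['k1'])
    if 'mount' in d:
        q=d['rot']; T=np.eye(4); T[:3,:3]=R.from_quat([q[1],q[2],q[3],q[0]]).as_matrix(); T[:3,3]=d['pos']
        W=T@np.array(d['mount']); Rw=W[:3,:3]; o=W[:3,3]
    else:
        Rc=cv2.Rodrigues(np.array(d['rvec'],float))[0]; Rw=Rc.T; o=-Rc.T@np.array(d['tvec'],float).ravel()
    return K,k1,Rw,o
def px(fn,u,v,z):
    K,k1,Rw,o=cam(fn)
    p=cv2.undistortPoints(np.array([[[u,v]]],float),K,np.array([k1,0,0,0]))[0,0]
    r=Rw@np.array([p[0],p[1],1]); return (o+r*(z-o[2])/r[2]).round(1)
def proj(fn,P):
    K,k1,Rw,o=cam(fn); Rc=Rw.T
    return cv2.projectPoints(np.array(P,float).reshape(-1,3),cv2.Rodrigues(Rc)[0],-Rc@o,K,np.array([k1,0,0,0]))[0].reshape(-1,2).round(1)
E
python3 - <<'E'
from h import *
a=save('top','top0');b=save('side','side0')
print(manip.get_state()); print(cam('top0')[3],cam('side0')[3], manip.snapshot('wrist')['mount'])
E
```

```text
pics
{'time': 0.1, 'q': array([-1.27997591e+00,  3.42655993e-01,  1.52488555e+00, -2.18460048e-05,
        1.27540829e+00, -1.45980647e-01]), 'qvel': array([ 0.00029988, -0.00139428, -0.00408078,  0.00103635, -0.00099618,
        0.00141453]), 'joint_torque': array([ 1.47219900e-03, -4.32004631e+01, -2.44694942e+01,  7.18763075e-02,
        5.25838626e-02, -4.79435892e-05]), 'position': array([ 222.01939648, -475.35757757,  226.1254795 ]), 'tool_rot': array([-4.35955059e-04,  8.43518870e-01, -5.37099112e-01, -5.20130131e-04]), 'force': array([ 1.24430132, -0.29565886, -0.03078035]), 'torque': array([ 0.00303135, -0.02826432, -0.00680383]), 'gripper_width': 92.04373506571902}
[ 427.74539489  -22.62784386 1518.69135192] [ 510.11770946 1018.03405906  860.6964432 ] [[ 9.99999404e-01  6.62207726e-04  8.67879027e-04 -1.75608335e+00]
 [-8.88942960e-04  9.55412678e-01  2.95272457e-01 -7.90616392e+01]
 [-6.33650923e-04 -2.95273053e-01  9.55412698e-01 -1.57821844e+02]
 [ 0.00000000e+00  0.00000000e+00  0.00000000e+00  1.00000000e+00]]
```

View pics/top0.png

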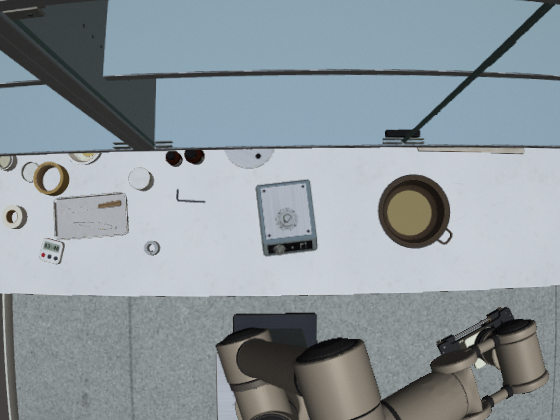

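View pics/side0.png

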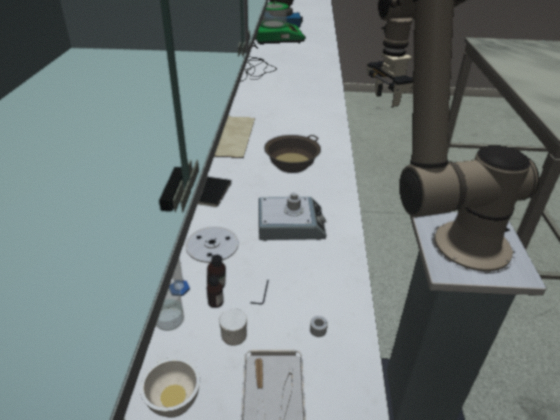

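The top view shows the drive with its panel toward the robot (spindle near (288,216)), the new collar at (152,248), the bowl at (414,211), and the jar and key behind the collar. I'll enlarge crops of these.

```bash
python3 - <<'E'
from h import *
t=cv2.imread('pics/top0.png');s=cv2.imread('pics/side0.png')
r=lambda a,f:cv2.resize(a,None,fx=f,fy=f,interpolation=cv2.INTER_CUBIC)
A=r(t[170:264,245:330],4)   # 340x376
B=r(t[230:266,132:172],6)   #240x216
C=r(s[185:245,250:335],4)   #340x240
D=r(s[310:340,300:340],6)   # 240x180
o=np.zeros((600,690,3),np.uint8)
o[:376,:340]=A;o[380:596,:240]=B;o[:240,345:685]=C;o[380:560,345:585]=D
cv2.imwrite('pics/crop0.png',o)
print(px('top0',414,211,74),px('top0',288,217,120),px('top0',152,248,30),px('side0',319,321,30),px('side0',294,196,120))
E
```

```text
[ 536.8 -392.9   74. ] [522.9 -48.2 120. ] [447.3 330.6  30. ] [445.8 335.1  30. ] [518.4 -27.4 120. ]
```

View pics/crop0.png

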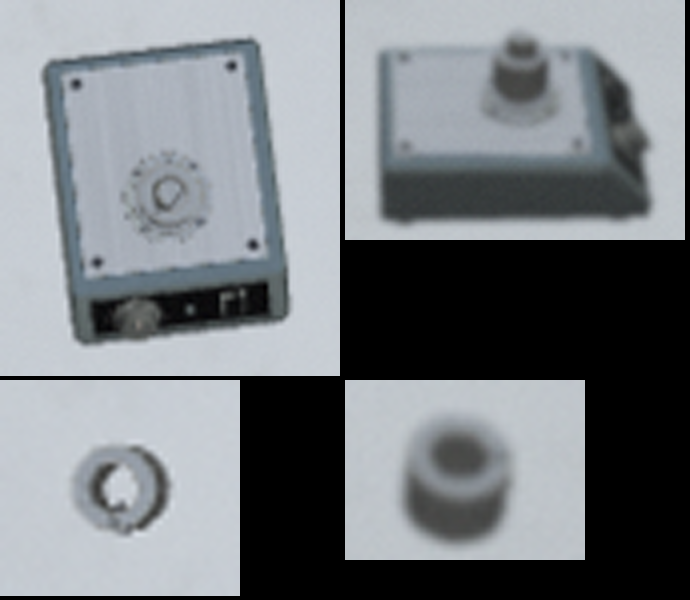

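```bash
cat >> h.py <<'E'
def go(x,y,z,yaw=None,st=None):
    """deltas to type: turn units about tool z, then tool shift before turning (at present yaw) and after turning"""
    st=manip.get_state(); q=st['tool_rot']; M=R.from_quat([q[1],q[2],q[3],q[0]]).as_matrix()
    y0=np.arctan2(M[1,0],M[0,0]); d=np.array([x,y,z])-st['position']
    print('t',round(st['time'],2),'pos',np.round(st['position'],1),'yaw',round(y0,3),'tilt',np.round(M[:,2],3),'q6',round(st['q'][5],2),'w',round(st['gripper_width'],1))
    f=lambda a:np.round([d[0]*np.cos(a)+d[1]*np.sin(a), d[0]*np.sin(a)-d[1]*np.cos(a), -d[2]],1)
    print(' shift now',f(y0))
    if yaw is not None: print(' turn units',round(np.degrees(y0-yaw)/6,2),'shift after turn',f(yaw))
E
python3 - <<'E'
from h import *
print(px('top0',287.5,218.2,120),px('side0',293.75,194.5,120))
f=lambda u,v:px('top0',245+u/4,170+v/4,62)
for a,b in (((76,84),(96,262)),((231,65),(252,244))):
    d=f(*a)-f(*b); print(f(*a),f(*b),np.arctan2(d[1],d[0]))
go(521,-41,226)
E
```

```text
[519.8 -46.8 120. ] [519.4 -34.7 120. ]
[598.6  14.9  62. ] [477.5   2.8  62. ] 0.09958689302768628
[610.1 -90.8  62. ] [ 488.1 -102.7   62. ] 0.09723339470277247
t 0.15 pos [ 222.  -475.4  226.2] yaw -1.134 tilt [-0.     0.001 -1.   ] q6 -0.15 w 92.0
 shift now [-2.672e+02 -4.547e+02  2.000e-01]
```

```bash
python3 -m handwheel '[[0,0,0,-10,-15,0,0],[0,0,0,-20,-32,0,0],[0,0,0,-24,-40,0,0],[0,0,0,-24,-40,0,0],[0,0,0,-24,-40,0,0],[0,0,0,-24,-40,0,0],[0,0,0,-24,-40,0,0],[0,0,0,-24,-40,0,0],[0,0,0,-24,-40,0,0],[0,0,0,-24,-40,0,0],[0,0,0,-24,-40,0,0],[0,0,0,-21,-30,0,0],[0,0,0,0,-15,0,0],[0,0,0,0,0,0,0],[0,0,0,0,0,0,0]]'; python3 - <<'E'
from h import *
save('wrist','w1'); go(520,-45,226); print(proj('w1',[[520,-45,120],[520,-45,106]]))
E
```

```text
time: 2.02
position: [518.1, -43.4, 226.6]
tool_rot: [0.0, 0.843, -0.537, -0.0]
force: [0.2, -0.4, -0.4]
gripper_width: 91.8
t 2.08 pos [518.1 -43.5 226.7] yaw -1.135 tilt [-0. -0. -1.] q6 0.9 w 91.8
 shift now [ 2.1 -1.1  0.7]
[[283.3 202.5]
 [283.1 197.7]]
```

View pics/w1.png

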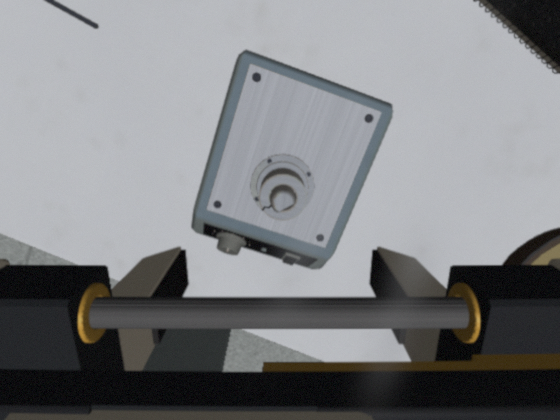

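Spindle's end is at (283,201), matching the estimate (520,-45) within about 1 mm. Going down on the cracked collar.

```bash
python3 -m handwheel '[[0,0,0,2,-1,20,0],[0,0,0,0,0,35,0],[0,0,0,0,0,35,0],[0,0,0,0,0,35,0],[0,0,0,0,0,21,0],[0,0,0,0,0,0,0],[0,0,0,0,0,0,1],[0,0,0,0,0,0,1],[0,0,0,0,0,0,1],[0,0,0,0,0,0,1],[0,0,0,0,0,0,1],[0,0,0,0,0,0,1]]' 30; python3 - <<'E'
from h import *
go(520,-45,200)
E
```

```text
time: 3.58
position: [520.7, -44.2, 80.8]
tool_rot: [0.0, 0.844, -0.537, 0.0]
force: [0.4, -1.2, 0.3]
gripper_width: 40.0
t 3.58 pos [520.7 -44.2  80.8] yaw -1.134 tilt [ 0.001 -0.001 -1.   ] q6 0.9 w 40.0
 shift now [   0.4    1.  -119.2]
```

```bash
python3 -m handwheel '[[0,0,0,0,0,-15,1],[0,0,0,0,0,-25,1],[0,0,0,0,0,-30,1],[0,0,0,0,0,-30,1],[0,0,0,0,0,0,1]]'; python3 - <<'E'
from h import *
save('wrist','w2'); go(537,-393,180); print(manip.get_state()['force'])
E
```

```text
time: 4.2
position: [521.6, -44.0, 183.0]
tool_rot: [-0.001, 0.844, -0.537, 0.002]
force: [-0.7, 0.7, -1.6]
gripper_width: 39.8
t 4.25 pos [520.5 -43.8 181.3] yaw -1.134 tilt [ 0.001 -0.    -1.   ] q6 0.9 w 39.7
 shift now [323.3 132.8   1.3]
[-0.20939968 -0.10738079 -1.92469937]
```

```bash
python3 -m handwheel '[[0,0,0,20,8,0,1],[0,0,0,38,16,0,1],[0,0,0,41,17,0,1],[0,0,0,41,17,0,1],[0,0,0,41,17,0,1],[0,0,0,41,17,0,1],[0,0,0,41,17,0,1],[0,0,0,36,14,0,1],[0,0,0,20,8,0,1],[0,0,0,4,2,0,1],[0,0,0,0,0,0,1],[0,0,0,0,0,0,1]]'; python3 - <<'E'
from h import *
save('wrist','w3'); go(537,-393,50)
a=cv2.imread('pics/w2.png'); b=cv2.imread('pics/w3.png'); cv2.imwrite('pics/w23.png',np.hstack([cv2.resize(a,(400,300)),cv2.resize(b,(400,300))]))
E
```

```text
time: 5.75
position: [536.7, -391.6, 180.5]
tool_rot: [-0.0, 0.844, -0.537, -0.0]
force: [0.1, 0.0, -1.1]
gripper_width: 39.9
t 5.8 pos [ 536.8 -391.7  180.8] yaw -1.133 tilt [-0.  0. -1.] q6 0.39 w 39.7
 shift now [  1.2   0.4 130.8]
```

View pics/w23.png

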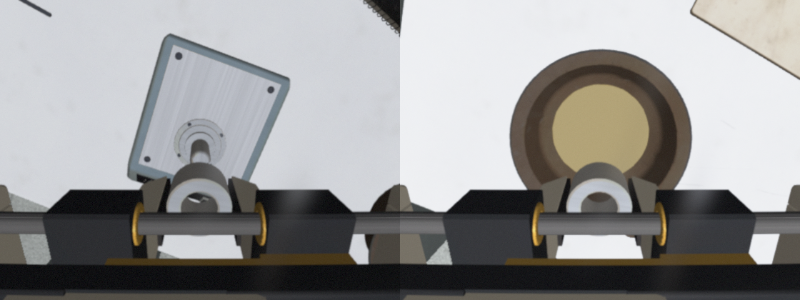

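Left: the old collar is off and the spindle bare. Right: the bowl's rim centre is at about (281,195), straight ahead on the axis. Checking that while lowering.

```bash
python3 -c "
from h import *
print(px('w3',281,195,74),px('w3',281,186,4))"; python3 -m handwheel '[[0,0,0,1,0,20,1],[0,0,0,0,0,35,1],[0,0,0,0,0,35,1],[0,0,0,0,0,30,1],[0,0,0,0,0,10,1],[0,0,0,0,0,0,1],[0,0,0,0,0,0,0.35],[0,0,0,0,0,0,0.35],[0,0,0,0,0,0,0.35],[0,0,0,0,0,0,0.35],[0,0,0,0,0,-20,0.35],[0,0,0,0,0,-40,0.35],[0,0,0,0,0,-40,0.35],[0,0,0,0,0,-40,0.35],[0,0,0,0,0,-30,0.35],[0,0,0,0,0,0,0.35],[0,0,0,0,0,0,0.35]]'; python3 - <<'E'
from h import *
save('wrist','w4'); go(520,-45,226)
E
```

```text
[ 543.4 -388.8   74. ] [ 534.7 -393.4    4. ]
time: 7.92
position: [536.6, -393.5, 219.5]
tool_rot: [-0.0, 0.843, -0.537, -0.001]
force: [0.3, 0.1, -0.5]
gripper_width: 59.7
t 7.97 pos [ 536.5 -393.3  219. ] yaw -1.134 tilt [-0.002  0.002 -1.   ] q6 0.39 w 59.8
 shift now [-322.6 -132.4   -7. ]
```

Now back over the spindle at the same height, for a close look at the flat.

```bash
python3 -m handwheel '[[0,0,0,-20,-8,0,0.35],[0,0,0,-38,-16,0,0.35],[0,0,0,-41,-17,0,0.35],[0,0,0,-41,-17,0,0.35],[0,0,0,-41,-17,0,0],[0,0,0,-41,-17,0,0],[0,0,0,-41,-17,0,0],[0,0,0,-36,-14,0,0],[0,0,0,-20,-8,0,0],[0,0,0,-3,-1,0,0],[0,0,0,0,0,0,0],[0,0,0,0,0,0,0]]'; python3 - <<'E'
from h import *
save('wrist','w5'); go(520,-45,226)
a=cv2.imread('pics/w4.png'); b=cv2.imread('pics/w5.png')
p=proj('w5',[[520,-45,120],[520,-45,76]]); print(p)
u,v=p[0].astype(int)
o=np.hstack([cv2.resize(a,(320,240)),cv2.resize(b[v-40:v+20,u-40:u+40],(480,360),interpolation=cv2.INTER_CUBIC)[:240]]) if 0 else None
c=np.zeros((480,800,3),np.uint8); c[:180,:240]=cv2.resize(a,(240,180)); c[:420,240:800]=cv2.resize(b[v-30:v+30,u-40:u+40],(560,420),interpolation=cv2.INTER_CUBIC)
cv2.imwrite('pics/c5.png',c); print(u-40,v-30)
E
```

```text
time: 9.48
position: [520.4, -47.2, 220.3]
tool_rot: [0.0, 0.843, -0.538, -0.0]
force: [-0.4, -0.7, 0.8]
gripper_width: 91.8
t 9.53 pos [520.4 -47.2 220.4] yaw -1.135 tilt [-0. -0. -1.] q6 0.9 w 91.9
 shift now [-2.1 -0.5 -5.6]
[[277.7 205.4]
 [277.8 191.1]]
237 175
```

View pics/c5.png

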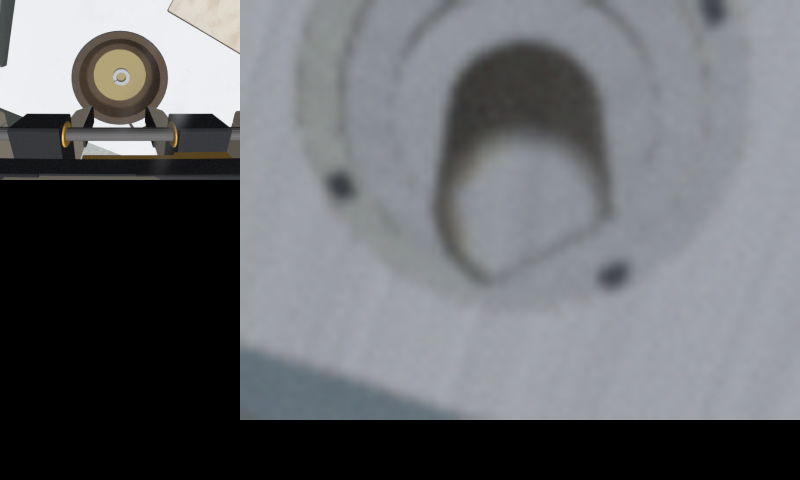

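The collar stands in the bowl; the flat's edge runs from crop (490,285) to (610,212), facing lower right.

```bash
python3 - <<'E'
from h import *
f=lambda x,y,z:px('w5',237+(x-240)/7-.0,175+y/7,z)
a=f(490,285,118.5);b=f(610,212,118.5);print(a,b)
d=b-a; n=np.arctan2(-d[0],d[1]); m=(a+b)/2
print('len',np.hypot(*d[:2]),'normals',n,n+np.pi, m)
c=m[:2]
for k in (n,n+np.pi): print('axis if outward',k, m[:2]-6*np.array([np.cos(k),np.sin(k)]), 'theta',(k-(np.pi+.098)+np.pi)%(2*np.pi)-np.pi)
print('shaft left/right at v205', f(436,195,119),f(610,195,119))
E
```

```text
[510.3 -45.2 118.5] [523.7 -53.7 118.5]
len 15.868522300453844 normals -2.136075569500822 1.0055170840889711 [517.   -49.45 118.5 ]
axis if outward -2.136075569500822 [520.21390984 -44.38336566] theta 0.9075170840889708
axis if outward 1.0055170840889711 [513.78609016 -54.51663434] theta -2.234075569500822
shaft left/right at v205 [517.5 -35.3 119. ] [525.6 -52.8 119. ]
```

Theta = 0.91 (in the stated range; chord 15.9 mm against 16.0 expected), axis (520.2,-44.4). Turning the jaws to yaw 1.005.

```bash
python3 -m handwheel '[[0,0,-0.8,0,0,0,0],[0,0,-1.5,0,0,0,0],[0,0,-1.6,0,0,0,0],[0,0,-1.6,0,0,0,0],[0,0,-1.6,0,0,0,0],[0,0,-1.6,0,0,0,0],[0,0,-1.6,0,0,0,0],[0,0,-1.6,0,0,0,0],[0,0,-1.6,0,0,0,0],[0,0,-1.6,0,0,0,0],[0,0,-1.6,0,0,0,0],[0,0,-1.6,0,0,0,0],[0,0,-1.5,0,0,0,0],[0,0,-0.6,0,0,0,0],[0,0,0,0,0,0,0],[0,0,0,0,0,0,0]]'; python3 - <<'E'
from h import *
go(520.2,-44.6,84,1.0055)
E
```

```text
time: 11.52
position: [520.4, -46.6, 220.7]
tool_rot: [0.0, 0.877, 0.48, -0.0]
force: [-1.1, -1.0, -0.4]
gripper_width: 91.9
t 11.53 pos [520.4 -46.6 220.7] yaw 1.0 tilt [-0. -0. -1.] q6 -1.24 w 91.9
 shift now [  1.5  -1.3 136.7]
 turn units -0.05 shift after turn [  1.5  -1.3 136.7]
```

```bash
python3 -m handwheel '[[0,0,0,3.5,-1.3,20,0],[0,0,0,0,0,35,0],[0,0,0,0,0,35,0],[0,0,0,0,0,30,0],[0,0,0,0,0,15,0],[0,0,0,0,0,2,0],[0,0,0,0,0,0,1],[0,0,0,0,0,0,1],[0,0,0,0,0,0,1],[0,0,0,0,0,0,1],[0,0,0,0,0,0,1],[0,0,0,0,0,0,1],[0,0,0,0,0,0,1],[0,0,0,0,0,0,1],[0,0,0,0,0,0,1]]' 40; python3 - <<'E'
from h import *
s=manip.get_state();print(s['force'],s['torque'])
go(521.2,-43,84)
E
```

```text
time: 13.4
position: [521.0, -43.0, 83.7]
tool_rot: [0.0, 0.877, 0.48, -0.0]
force: [-2.1, -3.6, 0.7]
gripper_width: 15.7
[-2.06631274 -3.61899471  0.74822046] [-0.39063848  0.10143486 -0.05065966]
t 13.4 pos [521.  -43.   83.7] yaw 1.002 tilt [-0.001 -0.001 -1.   ] q6 -1.23 w 15.7
 shift now [ 0.1  0.2 -0.3]
```

Opening 15.7 mm, so the grip is square across the flat. Turning.

```bash
python3 -m handwheel '[[0,0,0.4,0,0.1,0,1],[0,0,0.8,0,0.2,0,1],[0,0,1,0,0.2,0,1],[0,0,1,0,0.2,0,1],[0,0,1,0,0.2,0,1],[0,0,1,0,0.2,0,1],[0,0,1,0,0.2,0,1],[0,0,1,0,0.2,0,1],[0,0,0.9,0,0.2,0,1],[0,0,0.6,0,0.1,0,1],[0,0,0,0,0,0,1],[0,0,0,0,0,0,1],[0,0,0,0,0,0,1],[0,0,0,0,0,0,1]]'; python3 - <<'E'
from h import *
s=manip.get_state();print(s['force'],s['torque'])
go(521.2,-43,84,0.098)
E
```

```text
time: 15.15
position: [523.0, -43.7, 83.7]
tool_rot: [-0.0, 0.999, 0.046, 0.001]
force: [4.4, 3.0, -3.7]
gripper_width: 15.4
[ 4.35367232  2.95161255 -3.69574229] [ 0.48140944 -0.81966915 -0.0082734 ]
t 15.15 pos [523.  -43.7  83.7] yaw 0.092 tilt [ 0.002  0.    -1.   ] q6 -0.32 w 15.4
 shift now [-1.7 -0.8 -0.3]
 turn units -0.06 shift after turn [-1.7 -0.8 -0.3]
```

```bash
python3 -m handwheel '[[0,0,0,0,0,0,0],[0,0,0,0,0,0,0],[0,0,0,0,0,0,0],[0,0,0,0,0,0,0],[0,0,0,0,0,-15,0],[0,0,0,0,0,-30,0],[0,0,-0.8,0,0,-30,0],[0,0,-1.6,0,0,-30,0],[0,0,-1.6,0,0,-25,0],[0,0,-1.6,0,0,-10,0],[0,0,-1.6,0,0,0,0],[0,0,-1.6,0,0,0,0],[0,0,-1.6,0,0,0,0],[0,0,-1.6,0,0,0,0],[0,0,-1.6,0,0,0,0],[0,0,-0.8,0,0,0,0],[0,0,0,0,0,0,0],[0,0,0,0,0,0,0]]'; python3 - <<'E'
from h import *
save('wrist','w6'); go(447,331,226)
b=cv2.imread('pics/w6.png'); p=proj('w6',[[521,-44,120]])[0].astype(int); u,v=p
print(u-100,v-75, proj('w6',[[521,-44,120],[477.5,2.8,62],[488.1,-102.7,62]]))
cv2.imwrite('pics/c6.png',cv2.resize(b[v-75:v+75,u-100:u+100],(800,600),interpolation=cv2.INTER_CUBIC))
E
```

```text
time: 17.4
position: [522.2, -44.0, 224.3]
tool_rot: [0.0, 0.698, 0.716, 0.0]
force: [-0.7, -0.1, 0.2]
gripper_width: 92.2
t 17.45 pos [522.2 -44.  224.1] yaw 1.598 tilt [ 0. -0. -1.] q6 -1.83 w 92.0
 shift now [376.9 -65.   -1.9]
177 131 [[277.2 206.3]
 [330.3 143.2]
 [214.3 151.7]]
```

View pics/c6.png

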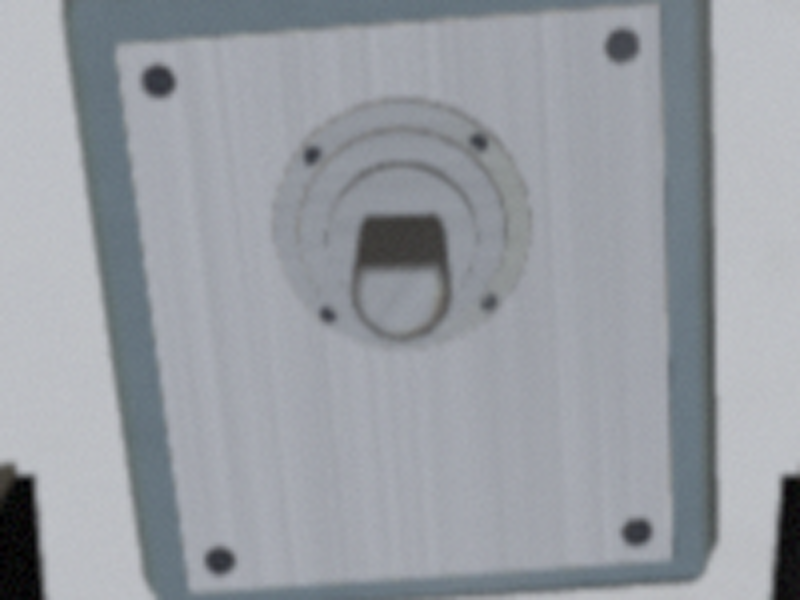

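The flat faces the panel side (its edge, crop (360,268)-(445,264), is parallel to the drive's front edge within about 2°). Moving to the new collar.

```bash
python3 -c "
from h import *
print(px('w6',177+402/4,131+290/4,120))
q=[px('w6',177+x/4,131+y/4,62) for x,y in ((158,81),(220,561),(622,45),(637,531))];print(q)
for a,b in ((0,1),(2,3)):
  d=q[b]-q[a];print(np.arctan2(d[1],d[0]))
a=px('w6',177+360/4,131+268/4,119);b=px('w6',177+445/4,131+264/4,119);d=b-a;print(a,b,'flat edge dir', np.arctan2(d[1],d[0])+np.pi/2)"
python3 -m handwheel '[[0,0,0,20,-4,0,0],[0,0,0,36,-6,0,0],[0,0,0,40,-7,0,0],[0,0,0,40,-7,0,0],[0,0,0,40,-7,0,0],[0,0,0,40,-7,0,0],[0,0,0,40,-7,0,0],[0,0,0,40,-7,0,0],[0,0,0,38,-7,10,0],[0,0,0,28,-6,15,0],[0,0,0,15,-2,15,0],[0,0,0,0,0,0,0],[0,0,0,0,0,0,0],[0,0,0,0,0,0,0]]'; python3 - <<'E'
from h import *
save('wrist','w7'); go(447,331,150)
b=cv2.imread('pics/w7.png'); u,v=proj('w7',[[447,331,30]])[0].astype(int); print(u-40,v-30,proj('w7',[[447,331,30]]))
c=cv2.resize(b,(800,600)); c[:300,:400]=cv2.resize(b[v-30:v+30,u-40:u+40],(400,300),interpolation=cv2.INTER_CUBIC)
cv2.imwrite('pics/c7.png',c)
E
```

```text
[518.7 -43.8 120. ]
[array([ 487.7, -100.7,   62. ]), array([609.1, -87.9,  62. ]), array([476.6,   4.8,  62. ]), array([597.7,  17.4,  62. ])]
0.10504845060574959
0.10367320774376317
[514.8 -52.1 119. ] [513.5 -35.6 119. ] flat edge dir 3.2202181108554244
time: 19.2
position: [445.2, 330.3, 184.4]
tool_rot: [0.0, 0.697, 0.717, 0.001]
force: [-0.0, -0.1, 0.6]
gripper_width: 91.6
t 19.25 pos [445.1 330.3 184.3] yaw 1.598 tilt [ 0.001  0.    -1.   ] q6 -1.1 w 91.8
 shift now [ 0.7  1.9 34.3]
238 163 [[278.1 193.5]]
```

View pics/c7.png

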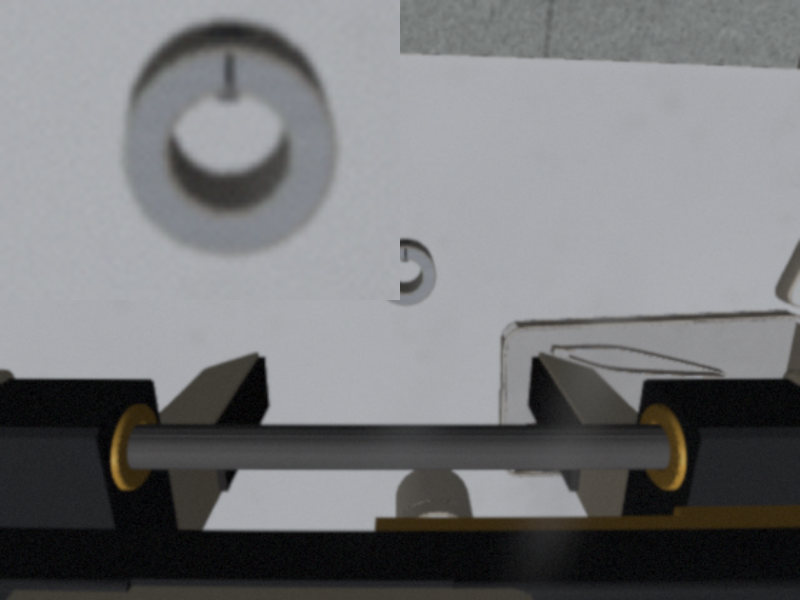

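The collar's top centre is at crop (230,148), its scribed line straight up at (230,72); the tray's edge lies to the right, so I'll close partly before descending.

```bash
python3 - <<'E'
from h import *
f=lambda x,y,z=30:px('w7',238+x/5,163+y/5,z)
l,r,t,b=f(124,148),f(337,148),f(230,42),f(230,254); print(l,r,t,b)
c=np.array([(t[0]+b[0])/2,(l[1]+r[1])/2]); s=f(230,72)
print('c',c,'screw ang-pi',np.arctan2(-(s-f(230,148))[1],-(s-f(230,148))[0]))
print('tray corner',px('w7',500*.7,322*.7,10), 'jar?',px('w7',430*.7,470*.7,58))
go(c[0],c[1],9)
E
```

```text
[446.6 316.9  30. ] [445.4 356.2  30. ] [426.2 335.8  30. ] [466.6 337.1  30. ]
c [446.4  336.55] screw ang-pi 0.027964735969863878
tray corner [483.7 404.8  10. ] jar? [572.9 356.5  58. ]
t 19.25 pos [445.1 330.3 184.3] yaw 1.598 tilt [ 0.001  0.    -1.   ] q6 -1.1 w 91.8
 shift now [  6.2   1.4 175.3]
```

```bash
python3 -m handwheel '[[0,0,0,6.2,3.2,15,0.35],[0,0,0,0,0,30,0.35],[0,0,0,0,0,35,0.35],[0,0,0,0,0,35,0.35],[0,0,0,0,0,30,0.35],[0,0,0,0,0,20,0.35],[0,0,0,0,0,9,0.35],[0,0,0,0,0,0,0.35],[0,0,0,0,0,0,0.35],[0,0,0,0,0,0,1],[0,0,0,0,0,0,1],[0,0,0,0,0,0,1],[0,0,0,0,0,0,1],[0,0,0,0,0,0,1]]' 40; python3 - <<'E'
from h import *
go(448.2,336.5,160)
E
```

```text
time: 21.0
position: [447.7, 337.2, 10.1]
tool_rot: [0.0, 0.697, 0.717, 0.0]
force: [-1.1, -0.8, 5.4]
gripper_width: 39.4
t 21.0 pos [447.7 337.2  10.1] yaw 1.599 tilt [ 0. -0. -1.] q6 -1.09 w 39.4
 shift now [  -0.7    0.5 -149.9]
```

```bash
python3 -m handwheel '[[0,0,0,0,0,-15,1],[0,0,0,0,0,-30,1],[0,0,0,0,0,-35,1],[0,0,0,0,0,-35,1],[0,0,0,0,0,-30,1],[0,0,-0.7,0,0,-15,1],[0,0,0,0,0,0,1],[0,0,0,0,0,0,1]]'; python3 - <<'E'
from h import *
go(520.6,-44.6,170,1.673)
E
```

```text
time: 22.0
position: [447.1, 337.0, 169.0]
tool_rot: [-0.0, 0.671, 0.742, -0.001]
force: [0.8, -0.9, -1.2]
gripper_width: 39.6
t 22.0 pos [447.1 337.  169. ] yaw 1.671 tilt [-0.001 -0.001 -1.   ] q6 -1.16 w 39.6
 shift now [-387.1   34.9   -1. ]
 turn units -0.02 shift after turn [-387.1   34.2   -1. ]
```

```bash
python3 -m handwheel '[[0,0,0,-20,2,0,1],[0,0,0,-38,3,0,1],[0,0,0,-40,4,0,1],[0,0,0,-40,4,0,1],[0,0,0,-40,4,0,1],[0,0,0,-40,4,0,1],[0,0,0,-40,4,0,1],[0,0,0,-40,4,0,1],[0,0,0,-38,3,0,1],[0,0,0,-32,2,0,1],[0,0,0,-18,1,0,1],[0,0,0,-1,0,0,1],[0,0,0,0,0,0,1],[0,0,0,0,0,0,1]]'; python3 - <<'E'
from h import *
save('wrist','w8'); save('side','s8'); go(520.6,-44.6,136,1.673)
b=cv2.imread('pics/w8.png'); s=cv2.imread('pics/s8.png')
c=np.zeros((600,800,3),np.uint8); c[:330,:440]=cv2.resize(b[150:315,170:390],(440,330)); c[:360,440:800]=cv2.resize(s[160:250,250:340],(360,360),interpolation=cv2.INTER_CUBIC)
cv2.imwrite('pics/c8.png',c)
E
```

```text
time: 23.75
position: [521.4, -43.1, 169.7]
tool_rot: [-0.0, 0.67, 0.743, -0.0]
force: [-0.2, 0.1, -1.3]
gripper_width: 39.2
t 23.85 pos [521.6 -43.3 169.8] yaw 1.674 tilt [ 0.  0. -1.] q6 -1.9 w 39.3
 shift now [-1.2 -1.1 33.8]
 turn units 0.01 shift after turn [-1.2 -1.1 33.8]
```

View pics/c8.png

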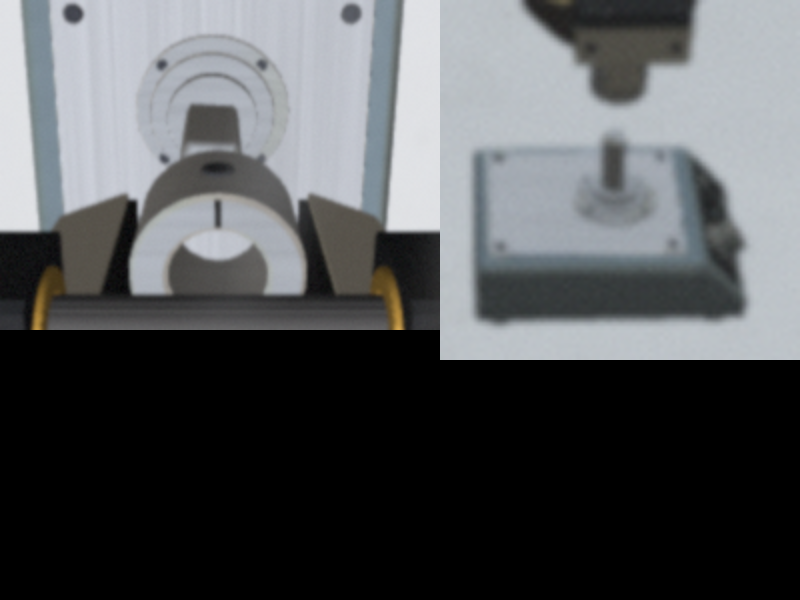

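The screw hole and scribed line (217,165/212) look toward the flat, whose centre is at about (212,130) in the crop. Checking the lateral offset in numbers.

```bash
python3 - <<'E'
from h import *
a=px('w8',170+183/2,150+154/2,119); b=px('w8',170+241/2,150+156/2,119)
l=px('w8',170+130/2,150+275/2,190); r=px('w8',170+307/2,150+275/2,190)
k=px('w8',170+218/2,150+194/2,190)
print('flat',a,b,'collar',l,r,'line end',k)
m=(a+b)/2; n=np.array([np.cos(.102),np.sin(.102)]); print('axis from flat',m[:2]+6*n, 'collar from line',k[:2]+20*n,'collar yaw lateral', ((l+r)/2)[:2])
E
```

```text
flat [518.7 -53.  119. ] [517.4 -34.6 119. ] collar [521.8 -61.2 190. ] [517.7 -22.1 190. ] line end [500.4 -43.8 190. ]
axis from flat [524.01881505 -43.18906066] collar from line [520.29605017 -41.76353552] collar yaw lateral [519.75 -41.65]
```

```bash
python3 -m handwheel '[[0,0,0,-1.2,-1.1,10,1],[0,0,0,0,0,15,1],[0,0,0,0,0,9,1],[0,0,0,0,0,4,1],[0,0,0,0,0,4,1],[0,0,0,0,0,2,1],[0,0,0,0,0,2,1],[0,0,0,0,0,0,1]]'; python3 - <<'E'
from h import *
s=manip.get_state();print(s['force'],s['torque']);go(520.6,-44.6,86,1.673)
E
```

```text
time: 24.85
position: [520.7, -45.5, 123.7]
tool_rot: [0.0, 0.67, 0.742, 0.0]
force: [-0.0, 0.2, -0.5]
gripper_width: 39.4
[-0.02000065  0.18835337 -0.48438835] [ 0.07860693 -0.16450544  0.0173775 ]
t 24.85 pos [520.7 -45.5 123.7] yaw 1.672 tilt [ 0. -0. -1.] q6 -1.91 w 39.4
 shift now [ 0.9 -0.  37.7]
 turn units -0.01 shift after turn [ 0.9 -0.  37.7]
```

```bash
python3 -m handwheel '[[0,0,0,0.5,0,3,1],[0,0,0,0,0,3,1],[0,0,0,0,0,3,1],[0,0,0,0,0,3,1],[0,0,0,0,0,0,1]]'; python3 - <<'E'
from h import *
s=manip.get_state();print(s['force'],s['torque']);go(520.6,-44.6,86,1.673)
E
```

```text
time: 25.48
position: [520.5, -45.0, 111.4]
tool_rot: [-0.0, 0.67, 0.742, -0.0]
force: [0.1, 0.4, -2.2]
gripper_width: 39.4
[ 0.08304098  0.3731342  -2.21305774] [ 0.10396762 -0.07943964 -0.00731699]
t 25.48 pos [520.5 -45.  111.4] yaw 1.672 tilt [-0.001  0.    -1.   ] q6 -1.91 w 39.4
 shift now [ 0.3  0.2 25.4]
 turn units -0.01 shift after turn [ 0.3  0.2 25.4]
```

Past the 117 mm stop height, so the screw is over the flat. Going on down, raising grip before pressing.

```bash
python3 -m handwheel '[[0,0,0,0,0,5,1],[0,0,0,0,0,6,1],[0,0,0,0,0,6,1],[0,0,0,0,0,4,1],[0,0,0,0,0,2,1],[0,0,0,0,0,1,1],[0,0,0,0,0,1,1],[0,0,0,0,0,1,1],[0,0,0,0,0,0,1]]' 60; python3 - <<'E'
from h import *
s=manip.get_state();print(s['force'],s['torque']);go(520.6,-44.6,86,1.673)
E
```

```text
time: 26.6
position: [520.8, -45.0, 86.1]
tool_rot: [0.0, 0.67, 0.742, 0.0]
force: [-0.4, -0.3, 2.4]
gripper_width: 39.2
[-0.4158296  -0.29742813  2.36473111] [ 0.17205239  0.06376857 -0.00252874]
t 26.6 pos [520.8 -45.   86.1] yaw 1.673 tilt [ 0.001 -0.    -1.   ] q6 -1.91 w 39.2
 shift now [ 0.4 -0.1  0.1]
 turn units -0.0 shift after turn [ 0.4 -0.1  0.1]
```

Just touching down at TCP 86.1, as predicted. Pressing.

```bash
python3 -m handwheel '[[0,0,0,0,0,1,1],[0,0,0,0,0,1,1],[0,0,0,0,0,1,1],[0,0,0,0,0,0,1],[0,0,0,0,0,0,1],[0,0,0,0,0,0,1]]'; python3 - <<'E'
from h import *
s=manip.get_state();print(s['force'],s['torque']);go(520.6,-44.6,86,1.673)
save('wrist','w9'); save('side','s9')
b=cv2.imread('pics/w9.png'); s=cv2.imread('pics/s9.png')
c=np.zeros((600,800,3),np.uint8); c[:330,:440]=cv2.resize(b[150:315,170:390],(440,330)); c[:360,440:800]=cv2.resize(s[160:250,250:340],(360,360),interpolation=cv2.INTER_CUBIC)
t=manip.snapshot('top')['color'][:,:,::-1]; c[340:590,:320]=cv2.resize(t[160:260,370:498],(320,250))
cv2.imwrite('pics/c9.png',c)
E
```

```text
time: 27.35
position: [520.9, -45.0, 85.9]
tool_rot: [0.001, 0.67, 0.742, 0.0]
force: [-9.0, 2.0, 27.0]
gripper_width: 39.0
[-9.03042028  1.96806555 26.98259687] [0.45106201 1.47888896 0.0118546 ]
t 27.35 pos [520.9 -45.   85.9] yaw 1.673 tilt [ 0.002 -0.001 -1.   ] q6 -1.91 w 39.0
 shift now [ 0.5 -0.3 -0.1]
 turn units -0.0 shift after turn [ 0.5 -0.3 -0.1]
```

View pics/c9.png

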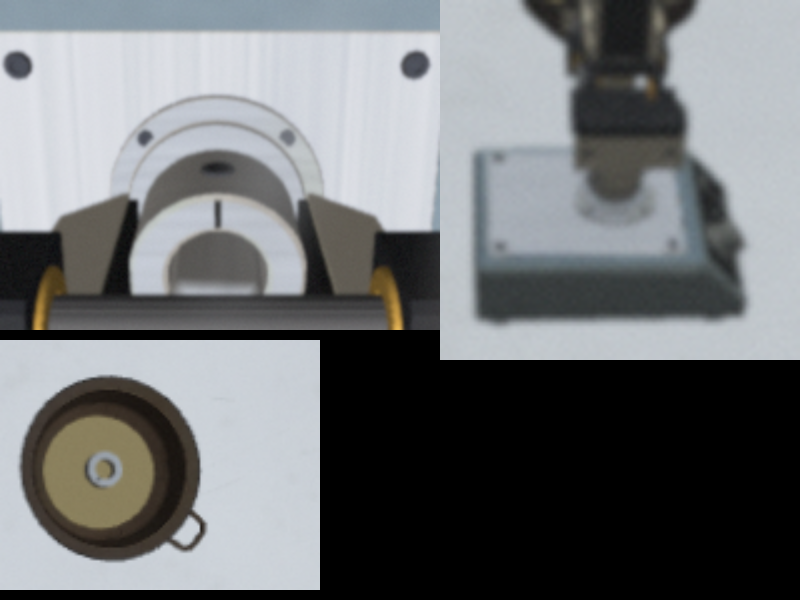

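The collar sits on the shoulder with its screw (217,168) facing front over the flat and the fingers at its sides; the old collar is in the bowl. The push is 27 N downward and steady, so I'm handing in.

```bash
python3 -c "
from rig import manip
print(manip.get_state()['force']); print(manip.close_job())"
```

```text
[-9.51831972  1.06237503 27.36572359]
the job is handed in; nothing more can be done
None
```

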